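# Try the folding stay of a tool chest

## Task

The folding stay of the little tool chest has just been refitted, so try it out. Raise the lid, pull the stay's knee through straight onto its stop so that it is locked, and take your hand off so that the lid stands by itself; then break the knee and lower the lid gently by its bar until it is fully shut, without letting it fall or disturbing the things around.

Things in the scene. Friction and masses are not known exactly. Their poses are not given: they have to be found in the camera images.
- chest: Plywood tool chest fixed to the bench, 160 deep (x) x 170 wide (y) x 90 mm high, open at the top under its lid, with dark steel corner straps. Origin: centre of its underside; x points to its back (hinge side), -x to its front (towards the robot), y to its left, z up. A folding stay is on the outside of its right (-y) side.
- lid (a joint): Wooden lid, 12 mm thick, about 0.5 kg, hinged along the chest's back rim. Radians: 0 shut, grows as it opens; 1.31 with the stay straight (its limit), 1.30 locked. Its hinge is stiff: above about 1.05 it stays where it is left even with the stay unlocked, below that it falls shut when let go. A pull of 2 to 5 N at the bar moves it.
- lid_hinge (a point): Point on the lid's hinge axis at the middle of the chest's back rim, 90 mm above the bench, 80 mm behind the chest's centre; the axis runs along the chest's y; the point's axes are those of the chest.
- lid_bar (a point): Grip point: middle of the round steel bar (12 mm thick, 110 long along the chest's y, held at its ends) 45 mm in front of the lid's front edge. Grip it from above, one finger in front, one behind; it can turn in the fingers. Lid shut: 96 mm above the bench, 205 mm in front of the hinge and 6 mm above it; it swings up and back about the hinge. Fixed to the lid.
- knee_handle (a point): Grip point on the round dark steel handle (14 mm thick, 60 mm free length, 17 mm ball at its end) that sticks out to the chest's right (-y) from the stay's knee; 60 mm out from the right wall. It swings at 114 mm radius about stay_pivot: low at the chest's side with the lid shut, about 140 mm above the bench with the lid up. It can turn in the fingers.
- stay_pivot (a point): Fixed point on the axis of the stay's lower pivot, beside the chest's right wall, 40 mm above the bench; in the chest's frame x = -70, y = -145 mm (level in y with knee_handle). The stay is two flat steel arms 14 mm wide, 114 mm between pivots: the lower from here to the knee, the upper from the knee to the lid's right edge 150 mm from the hinge.
- stay (a joint): Swing of the stay's lower arm about stay_pivot, rad: 0 with the lid shut (arm points to the chest's back, 0.247 above level); grows as the knee comes up and then forward to the chest's front: 0.79 with the stay straight, about 0.88 locked on its stop.
- knee (a joint): Bend of the knee, rad: 0 folded (lid shut), 2.65 straight, 2.85 on its stop just past straight, where it is locked. With the lid up, lock it by pulling the handle to the chest's front (about 3 N; this lifts the lid the last bit); break it by pushing the handle to the chest's back, 20 to 40 mm past straight. Light friction: it stays where it is left.
- pine_block: Loose pale wood block 40 x 90 x 40 mm, to be left alone. Origin: centre of its underside.
- masking_tape: Loose roll of masking tape lying flat, 100 mm across, 24 mm high, to be left alone. Origin: centre of its underside.
- offcut: Loose wood offcut 62 x 130 x 38 mm behind the chest, to be left alone. Origin: centre of its underside.

How it is judged:
By the outcome, as a careful person would: the job done as asked, in the order asked, and still so for the second after the job is handed in, with the robot touching nothing.
It also fails if it takes over 61 s, if anything falls off the work surface, if the arm or the gripper's body presses on something with over 40 N, if the wrist force passes 120 N, or if a joint passes its speed limit or range.

## Robot

A 6-joint arm with a two-finger parallel gripper is mounted at the origin on a cart in front of the work surface, level with it; the furniture and walls round the work are solid. World frame = base frame: x ahead of the robot, y to its left, z up, the work surface at z = 0. Lengths are in m, angles in degrees, forces in N, time in s.
With the tool pointing down it reaches from about 0.3 to 0.75 m from the base axis. Payload 8.5 kg.
Tool frame: the origin (TCP) lies midway between the tips of the shut fingers; the grasp point (between the pads) lies 19 mm behind it (env.tcp_to_grasp is the z of the grasp point in the tool frame, in m); z points along the fingers, y is the line along which they close (so a half turn about z gives the same grasp; the last joint's range is limited). The gripper opens to 85 mm and grips with 20 to 120 N. Pads are 22 mm wide; open, the fingers measure 114 mm over their backs; the gripper's body (76 mm by 85 mm) begins 54 mm behind the grasp point. The pads swing forward as they close: fully open they stand 13 mm farther back than shut.
Start: joints at [63.237, 21.807, 74.336, -0, 83.858, -12.336], TCP at [0.137, 0.533, 0.231] pointing down, gripper open.
Joint ranges: [-178.18, 178.18], [-50.72, 133.34], [12.68, 142.11], [-81.47, 261.47], [9.98, 163.14], [-165.26, 165.26]. Speed limits (degrees/s): [136.94, 136.94, 180, 180, 180, 180].

## Interface

Orientations are given as a 3x3 rotation matrix whose columns are the frame's x, y, z axes.
In Python, from rig import env, imaging, job, models gives the robot as it stands. The module is installed in compiled form; this text tells all that it offers.
- The arm moves only by the tool jog_arm, never from a script. Its argument "plan" is text: rows parted by semicolons, each of 7 numbers parted by spaces: the turn, a rotation vector about the tool's x, y, z in degrees, then the shift along the tool's x, y, z in cm, then the closure in counts, from 0 (fully open) to 255 (shut). In form: rx ry rz x y z claw; .... A call has 1 to 10 rows; each row shifts and turns the commanded pose from where the row before left it, along the tool's axes as they then stand; what a row does not reach is not made up. A row lasts 1/12 s, in which the tool goes at most 41.7 mm and 7.16 degrees, less where a joint would pass 70% of its speed; a pose out of reach is approached as far as the arm can. A call with a gripper value outside its range is refused whole. The fingers move at their own pace and stop on an object; "grip_force" is the grip in N (left out, the last holds). Time passes only in rows, so rows that do not move let the fingers close. It gives the time, the measured TCP pose, the force, the opening and the grip force at its end, in the units of the state.
- env.observe(): the state, without advancing time (a new reading comes with each control period).
- imaging.get_image(name): name is "scene" or "side" or "wrist"; returns a dict with "pixels" (400x640x3 uint8, red, green, blue), "depth" (400x640 float32, m along the optical axis (not along the pixel's ray), 0 where there is no reading), "fov_y" (degrees; the focal length in pixels is half the picture's height over the tangent of half this angle, whatever the lens; pixels are square), "cx", "cy" (the principal point, pixels), "world_from_camera" (4x4, takes a point from camera to world coordinates). Camera axes: x right, y down, z forward; pixel columns grow to the right and rows downward; lengths in m; the calibration is good to about 2 mm. A picture is of the moment at which its call begins.
- job.close_job(): hands the job in; it is judged then, once.
Trained networks look in the newest picture that a camera, given by its name, has taken for a name from the list of things; names that differ only in an ending like _2 or _b are one class to them, and where a whole thing is asked for, a point or a joint stands for the part that bears it (a point fixed in the world has none). Each returns a list of dicts, best first, with "confidence" (0 to 1); they miss things now and then, are a little off and sometimes report something else, mostly with a low value. They report only what shows in the picture. A call takes as long as a camera call.
- models.outline_of(camera, query): "region" (400x640 bool, what is visible of it) and "bbox" ([centre column, centre row, width, height] in pixels, round what is visible of it).
- models.tip_of(camera, query): "at" ([column, row] in pixels: a listed point, or the origin of a listed thing).
The state is a dict: "time_s": time; "q": joint angles; "qvel": joint speeds; "joint_efforts": joint torques, N m; "position": TCP position; "tool_rot": TCP orientation; "ft_force": force on the tool from outside, world axes, zero at the start; "wrist_torque": the same for the moment, N m; "grip_width": finger opening in m; "gripper_force": force on a finger pad.
Only numpy, scipy, OpenCV 4.12 (cv2) and the standard library are available. Lean on these libraries where they do the work, as an engineer would, in place of code of your own. Each camera call takes 0.05 s, during which the arm holds its last target. There are 200 camera calls.

## Working session

There is one attempt and no reset: what is moved stays moved. The work goes in short steps, Python scripts to look and compute and a tool call to move; the robot and the scene stay as the last step left them, time stands still between calls to the robot, and variables do not carry over. Pictures are saved under pics/ and viewed, at most 10 in all, crops included, and the job is handed in when it is done.

Besides the shell and the picture viewer there is one more tool, called after ">>>" in YAML: its name, and indented under it one key for each argument. jog_arm: Moves the arm, as the interface text tells. Its arguments: {"type":"object","properties":{"plan":{"type":"string"},"grip_force":{"type":"number"}},"required":["plan"]}

```bash
mkdir -p pics
cat > h.py <<'E'
from rig import env, imaging, job, models
import numpy as np, cv2
def ray(im,c,r,d=None):
    f=200/np.tan(np.radians(im['fov_y']/2))
    if d is None:
        p=im['depth'][int(r)-2:int(r)+3,int(c)-2:int(c)+3]; p=p[p>0]; d=np.median(p) if p.size else 0
    T=im['world_from_camera']
    return T[:3,:3]@(np.array([(c-im['cx'])/f,(r-im['cy'])/f,1])*d)+T[:3,3]
E
python3 - <<'E'
from h import *
np.set_printoptions(precision=4,suppress=True)
ims=[]
for n in ['scene','side']:
    im=imaging.get_image(n); ims.append(im['pixels'])
    print(n,im['world_from_camera'],im['fov_y'])
    for q in ['chest','lid_hinge','lid_bar','knee_handle','stay_pivot','pine_block','masking_tape','offcut']:
        for o in models.tip_of(n,q)[:1]: print(n,q,o['at'],round(o['confidence'],2),ray(im,*o['at']))
    cv2.imwrite(f'pics/{n}0.png',im['pixels'][...,::-1])
s=env.observe();print(s['time_s'],s['tool_rot'],s['position'],s['grip_width'],env.tcp_to_grasp)
E
```

```text
scene [[ 0.9037 -0.2976  0.3078  0.2475]
 [-0.4279 -0.6529  0.6249 -1.058 ]
 [ 0.015  -0.6965 -0.7174  0.9055]
 [ 0.      0.      0.      1.    ]] 54.92145514026226
scene chest [298.8, 207.4] 0.78 [ 0.5282 -0.3567  0.1016]
scene lid_bar [256.4, 194.1] 0.67 [ 0.4366 -0.251   0.0973]
scene knee_handle [316.0, 232.2] 0.59 [ 0.5685 -0.3887  0.0053]
scene stay_pivot [277.8, 242.5] 0.83 [ 0.451  -0.3732 -0.0003]
scene pine_block [316.3, 302.1] 0.73 [ 0.4613 -0.6196  0.0408]
scene masking_tape [282.9, 301.3] 0.69 [ 0.3932 -0.5602  0.0001]
scene offcut [331.8, 153.7] 0.62 [ 0.7615 -0.1079  0.0374]
side [[ 0.9787 -0.0985  0.1801  0.4254]
 [-0.2052 -0.4901  0.8471 -1.0551]
 [ 0.0049 -0.8661 -0.4999  0.5194]
 [ 0.      0.      0.      1.    ]] 57.398367963913095
side chest [364.3, 172.5] 0.68 [ 0.7536 -0.134   0.0323]
side lid_hinge [338.3, 191.1] 0.6 [ 0.6245 -0.3229  0.0887]
side lid_bar [255.6, 178.1] 0.56 [ 0.4349 -0.2309  0.0959]
side knee_handle [309.6, 229.1] 0.84 [ 0.5336 -0.4387  0.0718]
side stay_pivot [265.3, 235.1] 0.65 [ 0.4437 -0.3405 -0.0017]
side pine_block [289.9, 313.0] 0.73 [ 0.4657 -0.6242  0.0395]
side masking_tape [250.1, 309.8] 0.91 [ 0.3986 -0.5637 -0.0032]
side offcut [363.7, 171.0] 0.64 [ 0.7539 -0.127   0.0338]
0.9 [[-0.9685  0.2491 -0.    ]
 [ 0.2491  0.9685 -0.    ]
 [ 0.     -0.     -1.    ]] [0.137  0.5326 0.2313] 0.08558725862952 -0.0187
```

View pics/scene0.png

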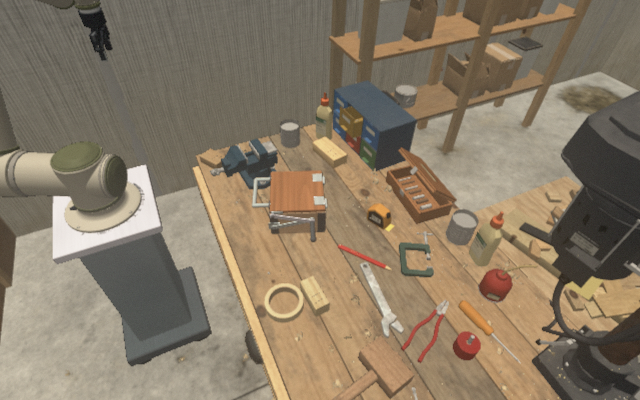

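View pics/side0.png

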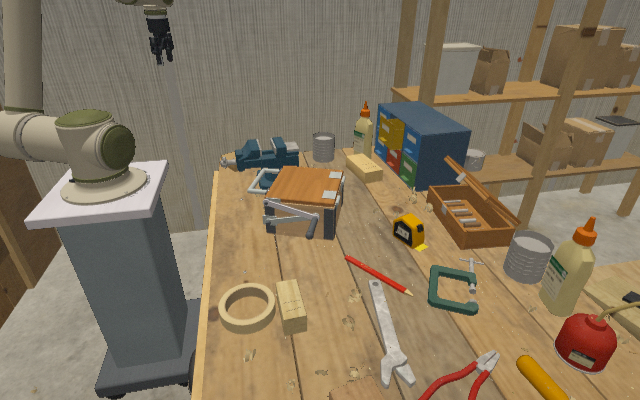

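The scene view shows the shut chest at about (297,195) with its bar on the left at (258,192) and the knee handle at about (312,235). The vise sits at (250,160), left of the bar, and the tape and block are well off to the right. Next I fit the lid plane to get the pose and yaw.

Run:
```python
from h import *
np.set_printoptions(precision=4,suppress=True)
R={}
for n in ['scene','side']:
    im=imaging.get_image(n)
    f=200/np.tan(np.radians(im['fov_y']/2));T=im['world_from_camera']
    v,u=np.mgrid[:400,:640]; d=im['depth']
    P=np.stack([(u-im['cx'])/f*d,(v-im['cy'])/f*d,d],-1)@T[:3,:3].T+T[:3,3]
    px=im['pixels'].astype(int)
    box=(P[...,0]>.4)&(P[...,0]<.68)&(P[...,1]>-.42)&(P[...,1]<-.1)&(d>0)
    m=box&(abs(P[...,2]-.102)<.007)&(px[...,0]-px[...,2]>35)
    n_,l,st,c=cv2.connectedComponentsWithStats(m.astype(np.uint8)); k=1+np.argmax(st[1:,4]); 
    p=P[l==k]; print(n,len(p),p[:,2].mean(),cv2.minAreaRect((p[:,:2]*1000).astype(np.float32)))
    R[n]=(im,T,f)
    b=models.outline_of(n,'lid_bar'); print([ (x['bbox'],round(x['confidence'],2)) for x in b[:2]])
    hb=box&(P[...,2]>.085)&(P[...,2]<.115)&(px.max(-1)-px.min(-1)<35)&(P[...,0]<.47)
    q=P[hb]; print('bar',len(q),q[:,2].mean(),cv2.minAreaRect((q[:,:2]*1000).astype(np.float32)))
    # obstacles near, height map
    for x0 in np.arange(.34,.72,.04):
        print('%.2f'%x0,[ '%3d'%(1000*np.percentile(z,98)) if len(z:=P[...,2][(d>0)&(abs(P[...,0]-x0)<.02)&(abs(P[...,1]-y0)<.02)])>3 else ' --' for y0 in np.arange(.04,-.5,-.04)])
    for q in ['knee_handle','stay_pivot','lid_hinge']:
        o=models.tip_of(n,q)
        if o: R[n,q]=o[0]['at']; print(q,o[0]['at'],o[0]['confidence'])
for q in ['knee_handle','stay_pivot','lid_hinge']:
    if ('scene',q) in R and ('side',q) in R:
        A=[];
        M=np.zeros((3,3));bb=np.zeros(3)
        for n in ['scene','side']:
            im,T,f=R[n]; o=T[:3,3]; r=ray(im,*R[n,q],d=1)-o; r/=np.linalg.norm(r); W=np.eye(3)-np.outer(r,r); M+=W; bb+=W@o
        print(q,np.linalg.solve(M,bb))
for n,(c,w,h) in {'scene':((200,130),0,0),'side':((220,150),0,0)}.items():
    crop=R[n][0]['pixels'][c[1]:c[1]+125,c[0]:c[0]+160,::-1]; cv2.imwrite(f'pics/{n}1.png',cv2.resize(crop,None,fx=4,fy=4,interpolation=2))
```

```text
scene 2017 0.1026325886179191 ((550.5389404296875, -285.94598388671875), (174.3646697998047, 162.3607177734375), 69.18836975097656)
[([290.2, 192.1, 67.8, 45.2], 0.91)]
bar 307 0.10103566361392688 ((439.1543273925781, -231.01571655273438), (63.575347900390625, 261.64801025390625), 2.348078727722168)
0.34 [' 32', '  4', '  5', ' 88', '116', '  4', '  4', '  4', '  4', '  3', '  3', '  3', '  4', '  4']
0.38 [' 33', ' 32', '104', '107', ' 91', '  4', '  4', '  4', '  4', '  4', '  4', '  4', '  4', '  4']
0.42 [' 32', ' --', '124', '123', '123', '  9', '  4', '103', '104', '100', '  4', '  4', '  4', '  4']
0.46 [' --', ' --', '124', '123', '122', ' 13', '104', '102', '105', '105', '103', '  4', '  4', '  3']
0.50 [' --', ' --', '125', '125', '122', '  4', '105', '105', '105', '105', '104', '  4', '  3', '  4']
0.54 [' --', ' --', '125', '123', '123', ' --', '105', '105', '105', '105', '105', ' 82', ' 77', '  4']
0.58 [' --', '  3', '106', '109', ' --', ' --', '104', '106', '105', '105', '107', '103', '  4', '  4']
0.62 [' 80', ' 11', '  5', '  5', ' --', ' --', ' --', '106', '106', '1
[... 1175 characters left out ...]
1', '121', '121', ' --', '102', '102', '102', '102', '101', ' 79', ' 74', ' 67']
0.58 ['  0', '  0', '107', '106', ' --', ' --', '102', '102', '102', '102', '103', '100', '  0', '  0']
0.62 [' 77', '  8', ' --', ' --', ' --', ' --', ' --', '103', '103', '102', '102', ' 79', '  0', '  8']
0.66 [' 78', '  0', ' --', ' --', ' --', ' --', '  0', '102', '102', '  0', '  0', '  1', '  0', '  0']
0.70 [' 78', '  0', '  0', '  0', '  1', '  0', '  0', '  0', '  0', '  0', '  0', '  0', '  0', '  0']
knee_handle [310.3, 227.4] 0.56
stay_pivot [266.1, 232.6] 0.88
lid_hinge [338.9, 190.9] 0.62
knee_handle [ 0.5387 -0.4305  0.0714]
stay_pivot [ 0.4381 -0.3934  0.0393]
lid_hinge [ 0.639  -0.2702  0.0575]
```

View pics/side1.png

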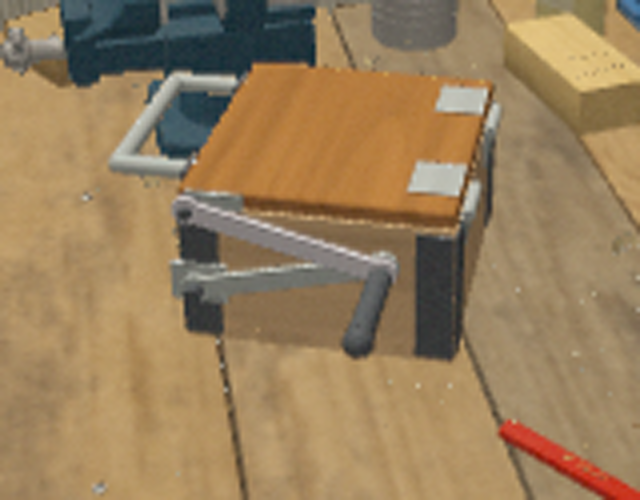

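The side crop shows the bar at crop (150,130), the stay's lid end at (185,207), its lower pivot at (200,282), and the knee at (380,265) with the handle running out to (358,345). The chest is centred at (0.5515,-0.286), with its x axis at -21.4° in the world. The stay pivot and knee points both agree with this.

```bash
cat >> h.py <<'E'
from scipy.spatial.transform import Rotation as Ro
C=np.array([.5515,-.286,0]); YAW=-21.4
CH=Ro.from_euler('z',YAW,degrees=True).as_matrix()
def W(x,y,z): return C+CH@(np.array([x,y,z])/1000)      # chest mm -> world
def toch(p): return CH.T@(np.asarray(p)-C)*1000
def tool(tilt=0):   # tool y = chest x, z down; tilt deg: body leans to chest -y
    t=np.radians(tilt); z=np.array([0,np.sin(t),-np.cos(t)]); y=np.array([1.,0,0])
    return CH@np.column_stack([np.cross(y,z),y,z])
def lid(th,r=205): return np.array([80-r*np.cos(th)+6*np.sin(th),90+r*np.sin(th)+6*np.cos(th)])
def kn(s): return np.array([-70+114*np.cos(.247+s),40+114*np.sin(.247+s)])
def s_of(th):        # stay angle from lid angle, unlocked side
    d=lid(th,150)-[-70,40]; D=np.hypot(*d); return np.arctan2(d[1],d[0])-np.arccos(min(1,D/228))-.247
def T(g,R): return np.asarray(g)+R[:,2]*-env.tcp_to_grasp   # grasp point -> TCP
def rows(segs,p=None,R=None):   # segs: (n,pos,R,claw); prints rows in chunks of 10
    s=env.observe(); p=np.array(s['position']) if p is None else p; R=np.array(s['tool_rot']) if R is None else R
    out=[]
    for n,q,S,c in segs:
        p0,R0=p.copy(),R.copy(); dv=Ro.from_matrix(R0.T@S).as_rotvec()
        for i in range(1,n+1):
            pt=p0+(q-p0)*i/n; Rt=R0@Ro.from_rotvec(dv*i/n).as_matrix()
            sh=np.round(R.T@(pt-p)*100,1); rv=np.round(Ro.from_matrix(R.T@Rt).as_rotvec(degrees=True),1)
            p=p+R@sh/100; R=R@Ro.from_rotvec(rv,degrees=True).as_matrix()
            out.append(' '.join('%g'%(v+0) for v in [*rv,*sh,c]))
    for i in range(0,len(out),10): print('; '.join(out[i:i+10]))
E
python3 - <<'E'
from h import *
for th in [1.05,1.15,1.2,1.25,1.28,1.3]: print(th,s_of(th),kn(s_of(th)),lid(th))
bx,bz=lid(0)
D=tool(); top=T(W(bx,0,bz),D)
print(top)
a=top.copy();a[2]=.22
rows([(11,np.array([.43,.18,.23]),Ro.from_euler('z',-50,degrees=True).as_matrix()@env.observe()['tool_rot'],0),(12,a,D,130)])
E
```

```text
1.05 0.4088310993032741 [ 20.3497176  109.51926733] [-16.79752546 270.80718753]
1.15 0.47943736873191356 [ 15.2201846  115.72001147] [  1.73665826 279.5675324 ]
1.2 0.527170565869265 [ 11.51013186 119.70005273] [ 11.30889485 283.24215915]
1.25 0.5934567139214465 [  6.05198408 124.92405853] [ 21.05282343 286.43378114]
1.28 0.6556532407658832 [  0.62635478 129.48697118] [ 26.97147719 288.11354262]
1.3 0.7396183393159238 [ -7.12741836 135.09489196] [ 30.94408924 289.13442098]
[ 0.43511802 -0.2403904   0.0773    ]
0 0 4.5 -3.4 -2.4 0 0; 0 0 4.6 -3.5 -2.2 0 0; 0 0 4.5 -3.8 -1.9 0 0; 0 0 4.6 -3.8 -1.6 0 0; 0 0 4.5 -4 -1.2 0.1 0; 0 0 4.6 -4 -1 0 0; 0 0 4.5 -4.2 -0.6 0 0; 0 0 4.6 -4.1 -0.3 0 0; 0 0 4.5 -4.2 0.1 0 0; 0 0 4.6 -4.1 0.3 0 0
0 0 4.5 -4.2 0.7 0 0; 0 0 3.9 -3.2 -1.5 0.1 130; 0 0 3.9 -3.2 -1.2 0.1 130; 0 0 3.9 -3.4 -1.1 0.1 130; 0 0 4 -3.4 -0.8 0 130; 0 0 3.9 -3.4 -0.5 0.1 130; 0 0 3.9 -3.5 -0.3 0.1 130; 0 0 3.9 -3.5 -0.1 0.1 130; 0 0 3.9 -3.5 0.1 0.1 130; 0 0 3.9 -3.5 0.4 0.1 130
0 0 3.9 -3.4 0.7 0.1 130; 0 0 4 -3.4 0.8 0 130; 0 0 3.9 -3.4 1.1 0.1 130
```

>>> jog_arm:
  plan: "0 0 4.5 -3.4 -2.4 0 0; 0 0 4.6 -3.5 -2.2 0 0; 0 0 4.5 -3.8 -1.9 0 0; 0 0 4.6 -3.8 -1.6 0 0; 0 0 4.5 -4 -1.2 0.1 0; 0 0 4.6 -4 -1 0 0; 0 0 4.5 -4 -0.6 0 0; 0 0 4.6 -4.1 -0.3 0 0; 0 0 4.5 -4.1 0.1 0 0; 0 0 4.6 -4.1 0.3 0 0"
  grip_force: 40

```text
time_s: 2.23
position: [0.4012, 0.2134, 0.2306]
tool_rot: [[-0.498, 0.867, 0.001], [0.867, 0.498, 0.0], [-0.0, 0.001, -1.0]]
ft_force: [1.9, 0.8, 0.2]
grip_width: 0.0852
gripper_force: 0.0
```

>>> jog_arm:
  plan: "0 0 4.5 -4.1 0.7 0 0; 0 0 3.9 -3.2 -1.5 0.1 130; 0 0 3.9 -3.2 -1.2 0.1 130; 0 0 3.9 -3.4 -1.1 0.1 130; 0 0 4 -3.4 -0.8 0 130; 0 0 3.9 -3.4 -0.5 0.1 130; 0 0 3.9 -3.5 -0.3 0.1 130; 0 0 3.9 -3.5 -0.1 0.1 130; 0 0 3.9 -3.5 0.1 0.1 130; 0 0 3.9 -3.5 0.4 0.1 130"

```text
time_s: 3.07
position: [0.4299, -0.1335, 0.2225]
tool_rot: [[0.171, 0.985, 0.0], [0.985, -0.171, -0.0], [-0.0, 0.0, -1.0]]
ft_force: [0.2, -0.9, 0.9]
grip_width: 0.0419
gripper_force: 0.0
```

>>> jog_arm:
  plan: "0 0 3.9 -3.4 0.7 0.1 130; 0 0 4 -3.4 0.8 0 130; 0 0 3.9 -3.4 1.1 0.1 130; 0 0 0 0 0 0 130; 0 0 0 0 0 0 130"

```text
time_s: 3.48
position: [0.4313, -0.2384, 0.2199]
tool_rot: [[0.368, 0.93, -0.0], [0.93, -0.368, 0.0], [0.0, -0.001, -1.0]]
ft_force: [-0.2, 1.5, -0.4]
grip_width: 0.0419
gripper_force: 0.0
```

Run:
```python
from h import *
s=env.observe(); print(s['time_s'],toch(s['position']),s['grip_width'],s['ft_force'])
im=imaging.get_image('wrist'); cv2.imwrite('pics/w0.png',im['pixels'][...,::-1])
o=models.tip_of('wrist','lid_bar')
if o: print(o[0], toch(ray(im,*o[0]['at'])))
bx,bz=lid(0); D=tool(); rows([(7,T(W(bx,0,bz),D),D,130)])
```

```text
3.4833 [-129.28003652    0.43270451  219.92027192] 0.04192287327043885 [-0.18791854  1.52699938 -0.44210955]
{'at': [321.0, 186.3], 'confidence': 0.82} [-123.81670453    3.83600403  102.80284788]
0 0 0 0 0.1 2 130; 0 0 0 -0.1 0 2.1 130; 0 0 0 0 0.1 2 130; 0 0 0 0 0.1 2.1 130; 0 0 0 -0.1 0.1 2 130; 0 0 0 0 0 2.1 130; 0 0 0 0 0.1 2 130
```

View pics/w0.png

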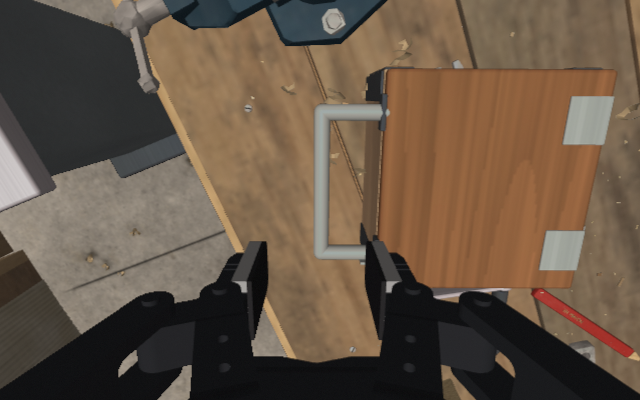

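The wrist view shows the bar upright at column 322, rows 110–255, square to the fingers and between them. It reads at chest x -124, as modelled. I'll descend and grip.

>>> jog_arm:
  plan: "0 0 0 0 0 2 130; 0 0 0 0 0.1 2 130; 0 0 0 0 0.1 2 130; 0 0 0 0 0.1 2 130; 0 0 0 0 0.1 2 130; 0 0 0 0 0 2.1 130; 0 0 0 0 0 2.1 130; 0 0 0 0 0 0 130; 0 0 0 0 0 0 255; 0 0 0 0 0 0 255"
  grip_force: 30

```text
time_s: 4.42
position: [0.4359, -0.2383, 0.0796]
tool_rot: [[0.364, 0.931, 0.001], [0.931, -0.364, -0.001], [-0.001, 0.002, -1.0]]
ft_force: [-0.5, -0.3, -0.4]
grip_width: 0.0185
gripper_force: 0.0
```

>>> jog_arm:
  plan: "0 0 0 0 0 0 255; 0 0 0 0 0 0 255; 0 0 0 0 0 0 255"

```text
time_s: 4.67
position: [0.4355, -0.2383, 0.0797]
tool_rot: [[0.365, 0.931, 0.001], [0.931, -0.365, -0.001], [-0.0, 0.001, -1.0]]
ft_force: [-1.4, 3.6, 8.0]
grip_width: 0.0111
gripper_force: 29.6
```

```bash
cat >> h.py <<'E'
def bararc(t0,t1,n,p0=None):
    D=tool(); s=env.observe(); off=(np.array(s['position'])-T(W(lid(t0)[0],0,lid(t0)[1]),D)) if p0 is None else p0
    print('off',off@CH*1000)
    rows([(1,T(W(lid(t)[0],0,lid(t)[1]),D)+off,D,255) for t in np.linspace(t0,t1,n+1)[1:]])
E
python3 - <<'E'
from h import *
s=env.observe(); print(s['time_s'],toch(s['position']),s['grip_width'],s['ft_force'],s['gripper_force'])
bararc(0,1.25,20)
E
```

```text
4.6667 [-125.42248589    2.06454014   79.74501765] 0.011063247249195914 [-1.42457604  3.58516186  8.02854895] 29.601346850395203
off [-0.42248589  2.06454014  2.44501765]
0.1 0 0 0 0.1 -1.3 255; 0 0 0 0 0.1 -1.3 255; 0 0 0 0 0.3 -1.2 255; 0 0 0 0 0.3 -1.3 255; 0 0 0 0 0.4 -1.2 255; 0 0 0 0 0.4 -1.2 255; 0 0 0 0 0.6 -1.1 255; 0 0 0 0 0.6 -1.2 255; 0 0 0 0 0.7 -1 255; 0 0 0 0 0.7 -1.1 255
0 0 0 0 0.8 -1 255; 0 0 0 0 0.9 -0.9 255; 0 0 0 0 0.9 -0.9 255; 0 0 0 0 1 -0.8 255; 0 0 0 0 1 -0.8 255; 0 0 0 0 1.1 -0.7 255; 0 0 0 0 1.1 -0.6 255; 0 0 0 0 1.2 -0.6 255; 0 0 0 0 1.2 -0.4 255; 0 0 0 0 1.2 -0.4 255
```

>>> jog_arm:
  plan: "0 0 0 0 0.1 -1.3 255; 0 0 0 0 0.1 -1.3 255; 0 0 0 0 0.3 -1.2 255; 0 0 0 0 0.3 -1.3 255; 0 0 0 0 0.4 -1.2 255; 0 0 0 0 0.4 -1.2 255; 0 0 0 0 0.6 -1.1 255; 0 0 0 0 0.6 -1.2 255; 0 0 0 0 0.7 -1 255; 0 0 0 0 0.7 -1.1 255"

```text
time_s: 5.5
position: [0.4721, -0.2529, 0.1982]
tool_rot: [[0.365, 0.931, -0.006], [0.931, -0.365, 0.002], [-0.0, -0.006, -1.0]]
ft_force: [-8.9, 1.5, 1.2]
grip_width: 0.0107
gripper_force: 29.3
```

>>> jog_arm:
  plan: "0 0 0 0 0.8 -1 255; 0 0 0 0 0.9 -0.9 255; 0 0 0 0 0.9 -0.9 255; 0 0 0 0 1 -0.8 255; 0 0 0 0 1 -0.8 255; 0 0 0 0 1.1 -0.7 255; 0 0 0 0 1.1 -0.6 255; 0 0 0 0 1.2 -0.6 255; 0 0 0 0 1.2 -0.4 255; 0 0 0 0 1.2 -0.4 255"

```text
time_s: 6.33
position: [0.5706, -0.2923, 0.2724]
tool_rot: [[0.366, 0.931, 0.001], [0.931, -0.366, -0.004], [-0.003, 0.003, -1.0]]
ft_force: [-9.0, 0.1, 13.1]
grip_width: 0.0104
gripper_force: 31.4
```

>>> jog_arm:
  plan: "0 0 0 0 0 0 255; 0 0 0 0 0 0 255"

```text
time_s: 6.5
position: [0.5716, -0.2927, 0.2724]
tool_rot: [[0.366, 0.931, 0.005], [0.931, -0.366, -0.005], [-0.003, 0.006, -1.0]]
ft_force: [-3.1, -0.3, 13.4]
grip_width: 0.0109
gripper_force: 31.6
```

Run:
```python
from h import *
s=env.observe(); print(s['time_s'],toch(s['position']),s['grip_width'],s['ft_force'],s['gripper_force'])
g=s['position']-0.0187*np.array([0,0,-1.]); c=toch(g)-[-.4,2,2.4]
print('theta',np.arctan2(c[2]-90,80-c[0])-np.arctan2(6,205))
im=imaging.get_image('side'); cv2.imwrite('pics/s2.png',cv2.resize(im['pixels'][60:260,180:440,::-1],None,fx=3,fy=3))
ks=models.tip_of('side','knee_handle'); im2=imaging.get_image('scene'); k2=models.tip_of('scene','knee_handle')
M=np.zeros((3,3));b=np.zeros(3)
for I,k in((im,ks),(im2,k2)):
    if k:
        print(k[0]); Tm=I['world_from_camera'];o=Tm[:3,3];r=ray(I,*k[0]['at'],d=1)-o;r/=np.linalg.norm(r);w=np.eye(3)-np.outer(r,r);M+=w;b+=w@o
print(toch(np.linalg.solve(M,b)), kn(s_of(1.25)))
```

```text
6.5 [ 21.14974775   1.08719381 272.43407922] 0.010939239833912168 [-3.11109894 -0.27984251 13.3981351 ] 31.624242067337036
theta 1.25548933366303
{'at': [296.5, 204.9], 'confidence': 0.62}
{'at': [302.6, 218.7], 'confidence': 0.9}
[  11.59493725 -138.87703202  123.53503712] [  6.05198408 124.92405853]
```

View pics/s2.png

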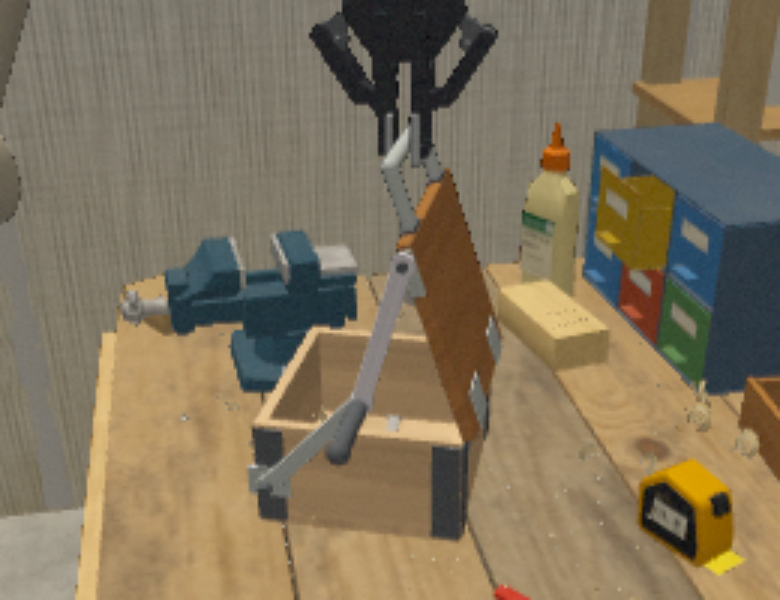

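The side view shows the lid standing at about 1.25 rad with the gripper on the bar at (405,140), and the knee at (352,415), just short of straight. Next I release, back off and go to the handle.

Run:
```python
from h import *
D=tool();S=tool(30); g=W(9,-148,125); pre=T(g-S[:,2]*.1,S); s=env.observe(); p=np.array(s['position']); R=np.array(s['tool_rot'])
up=p+[0,0,.07]
hi=pre.copy(); hi[2]=.34
rows([(3,p,R,130),(3,up,D,130),(6,hi,S,75),(4,pre,S,75),(1,pre,S,75),(1,pre,S,75)])
```

```text
0 0 0 0 0 0 130; 0 0 0 0 0 0 130; 0 0 0 0 0 0 130; 0.1 0.1 0 0 0 -2.3 130; 0.1 0 0 0 0 -2.4 130; 0.2 0.1 -0.1 0 0 -2.3 130; 0 5 0 -3.2 -0.2 0 75; 0 5 0 -3.1 -0.2 -0.2 75; 0 5 0 -3.1 -0.2 -0.5 75; 0 5 0 -3.1 -0.2 -0.8 75
0 5 0 -3 -0.2 -1 75; -0.1 5 0 -2.9 -0.2 -1.4 75; 0 0 0 -1.8 0 3.1 75; 0 0 0 -1.8 0 3.2 75; 0 0 0 -1.8 0 3.1 75; 0 0 0 -1.8 0 3.2 75; 0 0 0 0 0 0 75; 0 0 0 0 0 0 75
```

>>> jog_arm:
  plan: "0 0 0 0 0 0 130; 0 0 0 0 0 0 130; 0 0 0 0 0 0 130; 0 0 0 0 0 -2.3 130; 0 0 0 0 0 -2.4 130; 0.2 0.1 -0.1 0 0 -2.3 130; 0 5 0 -3.2 -0.2 0 75; 0 5 0 -3.1 -0.2 -0.2 75; 0 5 0 -3.1 -0.2 -0.5 75; 0 5 0 -3.1 -0.2 -0.8 75"

```text
time_s: 7.53
position: [0.5171, -0.4075, 0.3373]
tool_rot: [[0.341, 0.932, 0.124], [0.874, -0.362, 0.324], [0.347, -0.002, -0.938]]
ft_force: [0.9, 0.6, -0.0]
grip_width: 0.0604
gripper_force: 0.0
```

>>> jog_arm:
  plan: "0 5 0 -3 -0.2 -1 75; 0 5 0 -2.9 -0.2 -1.4 75; 0 0 0 -1.8 0 3.1 75; 0 0 0 -1.8 0 3.2 75; 0 0 0 -1.8 0 3.1 75; 0 0 0 -1.8 0 3.2 75; 0 0 0 0 0 0 75; 0 0 0 0 0 0 75"

```text
time_s: 8.2
position: [0.4906, -0.4634, 0.1905]
tool_rot: [[0.317, 0.932, 0.178], [0.804, -0.364, 0.471], [0.504, -0.006, -0.864]]
ft_force: [0.3, -0.4, 0.5]
grip_width: 0.06
gripper_force: 0.0
```

Run:
```python
from h import *
s=env.observe(); print(s['time_s'],toch(s['position']),s['grip_width'],s['ft_force'])
R=np.array(s['tool_rot'])
for n in ('wrist','side'):
    im=imaging.get_image(n)
    o=models.tip_of(n,'knee_handle'); print(o[:1])
    if o:
        # ray meets plane chest y=-145
        cam=toch(im['world_from_camera'][:3,3]); r=toch(ray(im,*o[0]['at'],d=1))-cam; print(n,cam+r*(-145-cam[1])/r[1])
    px=im['pixels'] if n=='wrist' else cv2.resize(im['pixels'][60:260,180:440],(640,400)); 
    px=px[...,::-1].copy()
    if n=='wrist' and o: cv2.drawMarker(px,tuple(int(v) for v in o[0]['at']),(255,0,255))
    L=px if n=='wrist' else np.vstack([cv2.resize(L,(480,300)),cv2.resize(px,(480,300))])
cv2.imwrite('pics/w3.png',L)
S=tool(30); rows([(6,T(W(9,-148,125),S),S,75)])
```

```text
8.2 [   8.00513097 -187.37670892  190.52143391] 0.05999122574905416 [ 0.27117114 -0.440926    0.53862193]
[{'at': [314.5, 198.6], 'confidence': 0.66}]
wrist [   8.21842048 -145.          131.95290523]
[{'at': [293.7, 203.5], 'confidence': 0.63}]
side [   5.85336782 -145.          128.98579376]
0 0 0 0 0 1.6 75; 0 0 0 0 0 1.7 75; 0 0 0 0 0 1.6 75; 0 0.1 0.1 0 0 1.7 75; 0 0 0 0 0 1.6 75; 0 0 0 0 0 1.6 75
```

View pics/w3.png

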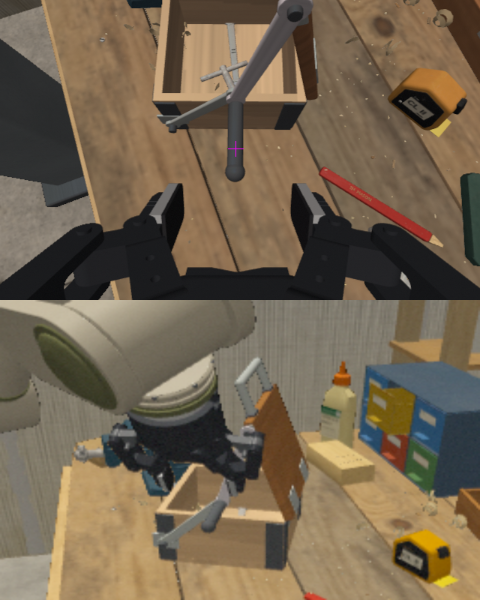

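The handle (marker at (235,148)) hangs centred between the fingers and the lid is staying up. I'll move in, grip, and pull through.

>>> jog_arm:
  plan: "0 0 0 0 -0.1 1.6 75; 0 0 0 0 0 1.6 75; 0 0 0 0 0 1.6 75; 0 0 0 0 0 1.6 75; 0 0 0 0 0 1.6 75; 0 0 0 0 0 1.6 75; 0 0 0 0 0 0 75; 0 0 0 0 0 0 255; 0 0 0 0 0 0 255; 0 0 0 0 0 0 255"
  grip_force: 30

```text
time_s: 9.23
position: [0.5071, -0.4194, 0.1095]
tool_rot: [[0.316, 0.931, 0.181], [0.806, -0.364, 0.466], [0.5, -0.001, -0.866]]
ft_force: [-0.0, -0.3, -0.6]
grip_width: 0.0247
gripper_force: 0.0
```

>>> jog_arm:
  plan: "0 0 0 0 0 0 255; 0 0 0 0 0 0 255; 0 0 0 0 0 0 255; 0 0 0 0 0 0 255"

```text
time_s: 9.57
position: [0.5071, -0.4192, 0.1087]
tool_rot: [[0.316, 0.931, 0.181], [0.806, -0.364, 0.466], [0.5, -0.002, -0.866]]
ft_force: [-0.2, -3.1, 4.9]
grip_width: 0.013
gripper_force: 28.9
```

```bash
cat >> h.py <<'E'
def hgrasp():
    s=env.observe(); g=np.array(s['position'])+np.array(s['tool_rot'])[:,2]*env.tcp_to_grasp; c=toch(g)
    a=np.arctan2(c[2]-40,c[0]+70)-.247
    print(round(s['time_s'],2),'grasp',c.round(1),'r %.1f stay %.3f'%(np.hypot(c[0]+70,c[2]-40),a),'w %.4f'%s['grip_width'],'F chest',(CH.T@s['ft_force']).round(1)); return c,a
def handarc(a1,n):
    c,a0=hgrasp(); S=tool(30); k0=kn(a0); o=np.array([c[0]-k0[0],c[2]-k0[1]]); print('off',o)
    rows([(1,T(W(*(kn(a)+o)[:1],c[1],(kn(a)+o)[1]),S),S,255) for a in np.linspace(a0,a1,n+1)[1:]])
E
python3 - <<'E'
from h import *
handarc(.88,9)
E
```

```text
9.57 grasp [   7.3 -149.6  124.9] r 114.8 stay 0.585 w 0.0130 F chest [ 0.9 -3.   4.9]
off [0.56089747 0.61605281]
-0.1 0 0 0.1 -0.3 -0.2 255; 0 0 0 0.1 -0.3 -0.2 255; 0 0 0 0.2 -0.3 -0.2 255; 0 0 0 0.1 -0.3 -0.2 255; 0 0 0 0.1 -0.3 -0.2 255; 0 0 0 0.1 -0.3 -0.2 255; 0 0 0 0.1 -0.3 -0.1 255; 0 0 0 0 -0.3 -0.2 255; 0 0 0 0.1 -0.4 -0.1 255
```

>>> jog_arm:
  plan: "0 0 0 0.1 -0.3 -0.2 255; 0 0 0 0.1 -0.3 -0.2 255; 0 0 0 0.2 -0.3 -0.2 255; 0 0 0 0.1 -0.3 -0.2 255; 0 0 0 0.1 -0.3 -0.2 255; 0 0 0 0.1 -0.3 -0.2 255; 0 0 0 0.1 -0.3 -0.1 255; 0 0 0 0 -0.3 -0.2 255; 0 0 0 0.1 -0.4 -0.1 255; 0 0 0 0 0 0 255"

```text
time_s: 10.4
position: [0.4827, -0.4086, 0.1289]
tool_rot: [[0.313, 0.931, 0.185], [0.807, -0.364, 0.466], [0.501, 0.004, -0.865]]
ft_force: [6.7, -0.4, 11.6]
grip_width: 0.0132
gripper_force: 30.8
```

Run:
```python
from h import *
handarc(.92,2)
```

```text
10.4 grasp [ -19.4 -148.6  145.1] r 116.6 stay 0.875 w 0.0132 F chest [ 6.4  2.1 11.6]
off [1.14208728 2.37202746]
0.1 -0.1 0.1 0.1 -0.2 -0.1 255; 0 0 0 0 -0.3 -0.1 255
```

>>> jog_arm:
  plan: "0 0 0 0 -0.2 0.1 255; 0 0 0 0 -0.3 0.1 255; 0 0 0 0 0 0 255; 0 0 0 0 0 0 255"

```text
time_s: 10.73
position: [0.4802, -0.4076, 0.1298]
tool_rot: [[0.311, 0.931, 0.191], [0.809, -0.365, 0.461], [0.499, 0.011, -0.867]]
ft_force: [12.1, -5.8, 24.5]
grip_width: 0.0133
gripper_force: 32.7
```

Run:
```python
from h import *
hgrasp()
```

```text
10.73 grasp [ -22.2 -148.6  146. ] r 116.3 stay 0.901 w 0.0133 F chest [13.4 -1.  24.5]
```

It has come up firm on the stop (13 N). Now I release and withdraw.

>>> jog_arm:
  plan: "0 0 0 0 0.2 0 255; 0 0 0 0 0 0 75; 0 0 0 0 0 0 75; 0 0 0 0 0 0 75; 0 0 0 0 0 0 75; 0 0 0 0 0 -2 75; 0 0 0 0 0 -3 75; 0 0 0 0 0 -3 75; 0 0 0 0 0 -2 75; 0 0 0 0 0 0 75"

```text
time_s: 11.57
position: [0.46, -0.4556, 0.2143]
tool_rot: [[0.316, 0.931, 0.183], [0.807, -0.365, 0.463], [0.498, 0.001, -0.867]]
ft_force: [0.5, 0.1, 0.6]
grip_width: 0.0605
gripper_force: 0.0
```

>>> jog_arm:
  plan: "0 0 0 0 0 0 75; 0 0 0 0 0 0 75; 0 0 0 0 0 0 75; 0 0 0 0 0 0 75; 0 0 0 0 0 0 75; 0 0 0 0 0 0 75; 0 0 0 0 0 0 75; 0 0 0 0 0 0 75; 0 0 0 0 0 0 75; 0 0 0 0 0 0 75"

```text
time_s: 12.4
position: [0.4605, -0.4532, 0.2112]
tool_rot: [[0.316, 0.932, 0.18], [0.805, -0.364, 0.468], [0.501, -0.003, -0.865]]
ft_force: [-0.1, -0.0, -0.1]
grip_width: 0.0602
gripper_force: 0.0
```

Run:
```python
from h import *
hgrasp()
L=[]
for n in ('wrist','scene','side'):
    im=imaging.get_image(n)
    o=models.tip_of(n,'knee_handle'); print(n,o and o[0])
    if o:
        cam=toch(im['world_from_camera'][:3,3]); r=toch(ray(im,*o[0]['at'],d=1))-cam; print(n,cam+r*(-145-cam[1])/r[1])
    px=im['pixels'] if n=='wrist' else (im['pixels'][90:290,180:440] if n=='scene' else im['pixels'][60:260,180:440])
    L.append(cv2.resize(px,(400,290))[...,::-1])
cv2.imwrite('pics/w4.png',np.vstack([np.hstack(L[:2]),np.hstack([L[2],L[2]*0])]))
```

```text
12.4 grasp [ -23.7 -198.3  227.4] r 193.1 stay 1.081 w 0.0602 F chest [-0.1 -0.  -0.1]
wrist {'at': [322.4, 195.6], 'confidence': 0.62}
wrist [ -18.44797119 -145.          153.4502108 ]
scene {'at': [293.1, 218.7], 'confidence': 0.62}
scene [ -12.61334536 -145.          133.60338071]
side {'at': [282.7, 195.8], 'confidence': 0.98}
side [ -16.46065497 -145.          144.89966088]
```

View pics/w4.png

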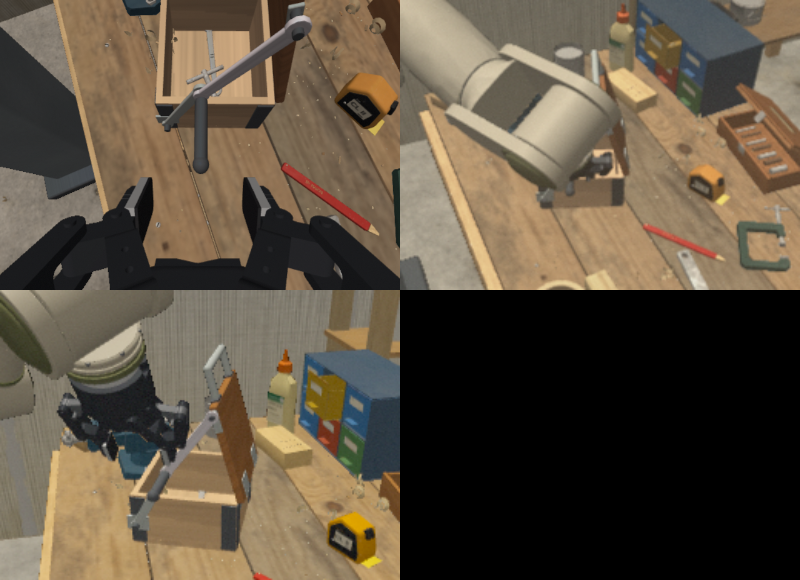

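The stay is locked slightly past straight (knee near chest x -18) and the lid stands on its own with the hand off. Now I re-grip the handle and break the knee.

>>> jog_arm:
  plan: "0 0 0 0 0.2 1.6 75; 0 0 0 0 0.1 1.6 75; 0 0 0 0 0 1.6 75; 0 0 0 0 0 1.6 75; 0 0 0 0 0 1.6 75; 0 0 0 0 0 1.6 75; 0 0 0 0 0 0 75; 0 0 0 0 0 0 255; 0 0 0 0 0 0 255; 0 0 0 0 0 0 255"

```text
time_s: 13.53
position: [0.4805, -0.4102, 0.1291]
tool_rot: [[0.316, 0.931, 0.181], [0.806, -0.364, 0.467], [0.5, -0.002, -0.866]]
ft_force: [-0.1, -0.7, -0.1]
grip_width: 0.0248
gripper_force: 0.0
```

>>> jog_arm:
  plan: "0 0 0 0 0 0 255; 0 0 0 0 0 0 255; 0 0 0 0 0 0 255; 0 0 0 0 0 0 255"

```text
time_s: 13.87
position: [0.4806, -0.4101, 0.129]
tool_rot: [[0.316, 0.931, 0.181], [0.806, -0.364, 0.466], [0.5, -0.002, -0.866]]
ft_force: [0.4, -4.3, 6.3]
grip_width: 0.0136
gripper_force: 29.3
```

Run:
```python
from h import *
handarc(.5,12)
```

```text
13.87 grasp [ -20.6 -150.8  145.1] r 116.2 stay 0.885 w 0.0136 F chest [ 2.  -3.9  6.3]
off [0.91627702 1.95215039]
-0.1 0 0 -0.1 0.3 0.1 255; 0 0 0 -0.1 0.4 0.2 255; 0 0 0 -0.1 0.3 0.1 255; 0 0 0 -0.1 0.3 0.2 255; 0 0 0 -0.1 0.3 0.2 255; 0 0 0 -0.1 0.3 0.2 255; 0 0 0 -0.1 0.3 0.2 255; 0 0 0 -0.1 0.3 0.2 255; 0 0 0 -0.1 0.2 0.2 255; 0 0 0 -0.1 0.3 0.2 255
0 0 0 -0.2 0.3 0.2 255; 0 0 0 -0.1 0.2 0.2 255
```

Stay angle 0.885, so it was on its stop.

>>> jog_arm:
  plan: "0 0 0 -0.1 0.3 0.1 255; 0 0 0 -0.1 0.4 0.2 255; 0 0 0 -0.1 0.3 0.1 255; 0 0 0 -0.1 0.3 0.2 255; 0 0 0 -0.1 0.3 0.2 255; 0 0 0 -0.1 0.3 0.2 255; 0 0 0 -0.1 0.3 0.2 255; 0 0 0 -0.1 0.3 0.2 255; 0 0 0 -0.1 0.2 0.2 255; 0 0 0 -0.1 0.3 0.2 255"

```text
time_s: 14.7
position: [0.5091, -0.42, 0.1079]
tool_rot: [[0.316, 0.932, 0.18], [0.805, -0.364, 0.468], [0.501, -0.003, -0.865]]
ft_force: [-1.1, -0.7, 5.7]
grip_width: 0.0129
gripper_force: 29.9
```

>>> jog_arm:
  plan: "0 0 0 -0.2 0.3 0.2 255; 0 0 0 -0.1 0.2 0.2 255; 0 0 0 0 0 0 255"

```text
time_s: 14.95
position: [0.5141, -0.4219, 0.1024]
tool_rot: [[0.315, 0.932, 0.181], [0.805, -0.363, 0.469], [0.503, -0.002, -0.865]]
ft_force: [4.5, 0.0, 2.2]
grip_width: 0.013
gripper_force: 30.2
```

Run:
```python
from h import *
from scipy.optimize import brentq
c,a=hgrasp(); th=brentq(lambda t:s_of(t)-a,.8,1.3); print('lid',th,lid(th))
S=tool(30);D=tool();s=env.observe();p=np.array(s['position']);R=np.array(s['tool_rot'])
b=T(W(lid(th)[0],0,lid(th)[1]+2),D); over=b+[0,0,.07]; out=p-S[:,2]*.1; hi=out.copy(); hi[2]=.36
rows([(4,p,R,75),(4,out,S,75),(6,hi,S,75),(7,over,D,110),(2,over,D,110)])
```

```text
14.95 grasp [  14.8 -149.5  118.6] r 115.6 stay 0.500 w 0.0130 F chest [4.2 1.7 2.2]
lid 1.1736556058696708 [  6.24247145 281.36568915]
0 0 0 0 0 0 75; 0 0 0 0 0 0 75; 0 0 0 0 0 0 75; 0 0 0 0 0 0 75; 0 0 0 0 0 -2.5 75; -0.1 -0.1 0 0 0 -2.5 75; 0 0 0 0 0 -2.5 75; -0.1 -0.1 0 0 0 -2.5 75; 0 0 0 1.4 0 -2.5 75; 0 0 0 1.5 0 -2.4 75
0 0 0 1.4 0 -2.5 75; 0 0 0 1.4 0 -2.5 75; 0 0 0 1.4 0 -2.4 75; 0 0 0 1.5 0 -2.5 75; 0 -4.3 0 2.2 -0.1 1.7 110; 0 -4.3 0 2.3 -0.1 1.5 110; 0 -4.2 0 2.3 -0.2 1.3 110; 0 -4.3 0 2.5 -0.1 1.1 110; 0 -4.3 0 2.6 -0.1 1 110; 0 -4.3 0 2.6 -0.1 0.8 110
0 -4.3 0 2.7 -0.2 0.5 110; 0 0 0 0 0 0 110; 0 0 0 0 0 0 110
```

>>> jog_arm:
  plan: "0 0 0 0 0 0 75; 0 0 0 0 0 0 75; 0 0 0 0 0 0 75; 0 0 0 0 0 0 75; 0 0 0 0 0 -2.5 75; 0 0 0 0 0 -2.5 75; 0 0 0 0 0 -2.5 75; 0 0 0 0 0 -2.5 75; 0 0 0 1.4 0 -2.5 75; 0 0 0 1.5 0 -2.4 75"

```text
time_s: 15.78
position: [0.4945, -0.4694, 0.2465]
tool_rot: [[0.318, 0.931, 0.179], [0.804, -0.365, 0.469], [0.502, -0.005, -0.865]]
ft_force: [0.6, -0.1, 0.6]
grip_width: 0.0602
gripper_force: 0.0
```

>>> jog_arm:
  plan: "0 0 0 1.4 0 -2.5 75; 0 0 0 1.4 0 -2.5 75; 0 0 0 1.4 0 -2.4 75; 0 0 0 1.5 0 -2.5 75; 0 -4.3 0 2.2 -0.1 1.7 110; 0 -4.3 0 2.3 -0.1 1.5 110; 0 -4.2 0 2.3 -0.2 1.3 110; 0 -4.3 0 2.5 -0.1 1.1 110; 0 -4.3 0 2.6 -0.1 1 110; 0 -4.3 0 2.6 -0.1 0.8 110"

```text
time_s: 16.62
position: [0.548, -0.3139, 0.3387]
tool_rot: [[0.363, 0.932, 0.024], [0.929, -0.364, 0.069], [0.073, -0.002, -0.997]]
ft_force: [0.6, 0.0, -0.2]
grip_width: 0.0488
gripper_force: 0.0
```

>>> jog_arm:
  plan: "0 -4.3 0 2.7 -0.2 0.5 110; 0 0 0 0 0 0 110; 0 0 0 0 0 0 110"

```text
time_s: 16.87
position: [0.5568, -0.2868, 0.336]
tool_rot: [[0.36, 0.933, -0.002], [0.933, -0.36, 0.003], [0.002, -0.003, -1.0]]
ft_force: [0.0, -0.9, 0.1]
grip_width: 0.0484
gripper_force: 0.0
```

Run:
```python
from h import *
s=env.observe(); print(s['time_s'],toch(s['position']))
im=imaging.get_image('wrist'); o=models.tip_of('wrist','lid_bar'); print(o[:1])
if o:
    cam=toch(im['world_from_camera'][:3,3]); r=toch(ray(im,*o[0]['at'],d=1))-cam; print(cam+r*(281-cam[2])/r[2])
cv2.imwrite('pics/w5.png',im['pixels'][...,::-1])
D=tool(); th=1.1737; rows([(6,T(W(lid(th)[0],0,lid(th)[1]+2),D),D,110)])
```

```text
16.8667 [  5.17058141   1.20929717 335.98524067]
[{'at': [306.0, 216.6], 'confidence': 0.95}]
[  0.78844106   1.84548496 281.        ]
0 0 0 0 0 1.2 110; -0.1 0 0 0 0 1.2 110; 0 -0.1 0 0.1 0.1 1.1 110; 0 0 0 0 0 1.2 110; -0.1 0 0 0 0 1.2 110; 0 0 0 0.1 0 1.2 110
```

View pics/w5.png

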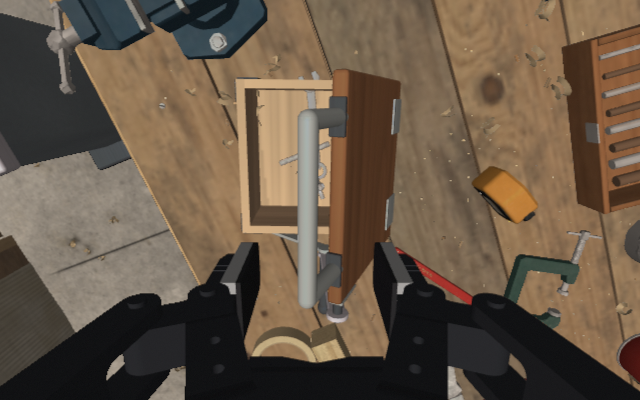

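The bar shows at column 307, rows 110–305, between the fingers but about 3 mm towards the front of where I expected it. I'll descend with that shift and grip.

>>> jog_arm:
  plan: "0 0 0 0 -0.2 1.2 110; 0 0 0 0 -0.1 1.2 110; 0 0 0 0 0 1.2 110; 0 0 0 0 0 1.2 110; 0 0 0 0 0 1.2 110; 0 0 0 0 0 1.2 110; 0 0 0 0 0 0 110; 0 0 0 0 0 0 255; 0 0 0 0 0 0 255; 0 0 0 0 0 0 255"

```text
time_s: 17.8
position: [0.5531, -0.2883, 0.2644]
tool_rot: [[0.365, 0.931, -0.002], [0.931, -0.365, 0.002], [0.001, -0.003, -1.0]]
ft_force: [-3.4, 2.9, 2.5]
grip_width: 0.0127
gripper_force: 1.8
```

>>> jog_arm:
  plan: "0 0 0 0 0 0 255; 0 0 0 0 0 0 255; 0 0 0 0 0 0 255"

```text
time_s: 18.05
position: [0.553, -0.2882, 0.2645]
tool_rot: [[0.364, 0.931, -0.002], [0.931, -0.364, 0.001], [0.0, -0.002, -1.0]]
ft_force: [-4.1, -2.3, 5.7]
grip_width: 0.0108
gripper_force: 29.6
```

Run:
```python
from h import *
s=env.observe(); c=toch(s['position'])+[0,0,18.7]; print(s['time_s'],c,s['grip_width'],CH.T@s['ft_force'])
th=np.arctan2(c[2]-90,80-c[0])-np.arctan2(6,205); print(th,np.hypot(c[2]-90,80-c[0]))
bararc(th,0,40)
```

```text
18.05 [  2.23095129  -1.4998498  283.18831183] 0.010812677959364492 [-2.99321326 -3.69038416  5.6668433 ]
1.1588287968182391 208.25404861973234
off [-1.18238866 -1.4998498   2.93720539]
-0.1 0 0 0 -0.5 0.2 255; 0 0 0 0 -0.6 0.3 255; 0 0 0 0 -0.5 0.2 255; 0 0 0 0 -0.5 0.3 255; 0 0 0 0 -0.6 0.3 255; 0 0 0 0 -0.5 0.3 255; 0 0 0 0 -0.5 0.3 255; 0 0 0 0 -0.5 0.4 255; 0 0 0 0 -0.4 0.3 255; 0 0 0 0 -0.5 0.4 255
0 0 0 0 -0.5 0.4 255; 0 0 0 0 -0.4 0.4 255; 0 0 0 0 -0.5 0.4 255; 0 0 0 0 -0.4 0.4 255; 0 0 0 0 -0.4 0.4 255; 0 0 0 0 -0.4 0.4 255; 0 0 0 0 -0.4 0.5 255; 0 0 0 0 -0.4 0.4 255; 0 0 0 0 -0.3 0.5 255; 0 0 0 0 -0.4 0.5 255
0 0 0 0 -0.3 0.5 255; 0 0 0 0 -0.3 0.5 255; 0 0 0 0 -0.3 0.5 255; 0 0 0 0 -0.3 0.5 255; 0 0 0 0 -0.3 0.6 255; 0 0 0 0 -0.2 0.5 255; 0 0 0 0 -0.3 0.5 255; 0 0 0 0 -0.2 0.6 255; 0 0 0 0 -0.2 0.5 255; 0 0 0 0 -0.2 0.6 255
0 0 0 0 -0.2 0.6 255; 0 0 0 0 -0.1 0.5 255; 0 0 0 0 -0.2 0.6 255; 0 0 0 0 -0.1 0.6 255; 0 0 0 0 -0.1 0.6 255; 0 0 0 0 -0.1 0.6 255; 0 0 0 0 -0.1 0.6 255; 0 0 0 0 -0.1 0.5 255; 0 0 0 0 0 0.6 255; 0 0 0 0 0 0.6 255
```

>>> jog_arm:
  plan: "0 0 0 0 -0.5 0.2 255; 0 0 0 0 -0.6 0.3 255; 0 0 0 0 -0.5 0.2 255; 0 0 0 0 -0.5 0.3 255; 0 0 0 0 -0.6 0.3 255; 0 0 0 0 -0.5 0.3 255; 0 0 0 0 -0.5 0.3 255; 0 0 0 0 -0.5 0.4 255; 0 0 0 0 -0.4 0.3 255; 0 0 0 0 -0.5 0.4 255"

```text
time_s: 18.88
position: [0.5054, -0.2689, 0.2334]
tool_rot: [[0.364, 0.932, -0.002], [0.932, -0.364, 0.003], [0.002, -0.003, -1.0]]
ft_force: [-1.3, -3.2, 1.5]
grip_width: 0.0106
gripper_force: 30.3
```

>>> jog_arm:
  plan: "0 0 0 0 -0.5 0.4 255; 0 0 0 0 -0.4 0.4 255; 0 0 0 0 -0.5 0.4 255; 0 0 0 0 -0.4 0.4 255; 0 0 0 0 -0.4 0.4 255; 0 0 0 0 -0.4 0.4 255; 0 0 0 0 -0.4 0.5 255; 0 0 0 0 -0.4 0.4 255; 0 0 0 0 -0.3 0.5 255; 0 0 0 0 -0.4 0.5 255"

```text
time_s: 19.72
position: [0.4672, -0.2536, 0.1903]
tool_rot: [[0.364, 0.932, -0.002], [0.932, -0.364, 0.003], [0.002, -0.003, -1.0]]
ft_force: [4.9, 0.2, -3.1]
grip_width: 0.0105
gripper_force: 29.4
```

>>> jog_arm:
  plan: "0 0 0 0 -0.3 0.5 255; 0 0 0 0 -0.3 0.5 255; 0 0 0 0 -0.3 0.5 255; 0 0 0 0 -0.3 0.5 255; 0 0 0 0 -0.3 0.6 255; 0 0 0 0 -0.2 0.5 255; 0 0 0 0 -0.3 0.5 255; 0 0 0 0 -0.2 0.6 255; 0 0 0 0 -0.2 0.5 255; 0 0 0 0 -0.2 0.6 255"

```text
time_s: 20.55
position: [0.443, -0.2441, 0.1375]
tool_rot: [[0.364, 0.932, -0.002], [0.932, -0.364, 0.003], [0.002, -0.003, -1.0]]
ft_force: [4.5, 3.4, -1.1]
grip_width: 0.0108
gripper_force: 29.4
```

Run:
```python
from h import *
s=env.observe(); c=toch(s['position'])+[0,0,18.7]; print(s['time_s'],c,s['grip_width'],s['gripper_force'],CH.T@s['ft_force'])
c=c-[-1,0,2.5]; th=np.arctan2(c[2]-90,80-c[0])-np.arctan2(6,205); print(th,np.hypot(c[2]-90,80-c[0]))
bararc(th,0,14)
```

```text
20.55 [-116.31059102   -0.6133661   156.20999117] 0.010818366699100237 29.378760159015656 [ 2.95608569  4.82712299 -1.14340566]
0.2860554377190952 205.43901757008587
off [-1.33391529 -0.6133661   2.60892261]
-0.2 -0.1 0.1 0 -0.1 0.4 255; 0 0 0 0 -0.1 0.4 255; 0 0 0 0 -0.2 0.4 255; 0 0 0 0 -0.1 0.4 255; 0 0 0 0 0 0.4 255; 0 0 0 0 -0.1 0.4 255; 0 0 0 0 -0.1 0.4 255; 0 0 0 0 -0.1 0.5 255; 0 0 0 0 0 0.4 255; 0 0 0 0 -0.1 0.4 255
0 0 0 0 0 0.4 255; 0 0 0 0 -0.1 0.4 255; 0 0 0 0 0 0.4 255; 0 0 0 0 0 0.5 255
```

>>> jog_arm:
  plan: "0 0 0 0 -0.1 0.4 255; 0 0 0 0 -0.1 0.4 255; 0 0 0 0 -0.2 0.4 255; 0 0 0 0 -0.1 0.4 255; 0 0 0 0 0 0.4 255; 0 0 0 0 -0.1 0.4 255; 0 0 0 0 -0.1 0.4 255; 0 0 0 0 -0.1 0.5 255; 0 0 0 0 0 0.4 255; 0 0 0 0 -0.1 0.4 255"

```text
time_s: 21.38
position: [0.4351, -0.2412, 0.0968]
tool_rot: [[0.364, 0.931, -0.001], [0.931, -0.364, 0.002], [0.002, -0.002, -1.0]]
ft_force: [7.1, 3.5, -1.1]
grip_width: 0.0107
gripper_force: 29.5
```

>>> jog_arm:
  plan: "0 0 0 0 0 0.4 255; 0 0 0 0 -0.1 0.4 255; 0 0 0 0 0 0.3 255; 0 0 0 0 0 0.3 255; 0 0 0 0 0 0.2 255; 0 0 0 0 0 0.1 255; 0 0 0 0 0 0 255; 0 0 0 0 0 0 255"

```text
time_s: 22.05
position: [0.4344, -0.2411, 0.0827]
tool_rot: [[0.364, 0.932, 0.001], [0.932, -0.364, -0.0], [0.0, 0.001, -1.0]]
ft_force: [-1.3, 9.2, 30.0]
grip_width: 0.0105
gripper_force: 32.3
```

The lid has met something firm with the TCP at 0.083, against 0.080 when I first gripped it shut. I'll ease off, release, and check that it's fully shut.

>>> jog_arm:
  plan: "0 0 0 0 0 -0.1 255; 0 0 0 0 0 -0.1 255; 0 0 0 0 0 0 130; 0 0 0 0 0 0 130; 0 0 0 0 0 0 130; 0 0 0 0 0 0 130; 0 0 0 0 0 -3 130; 0 0 0 0 0 -4 130; 0 0 0 0 0 -4 130; 0 0 0 0 0 -4 130"

```text
time_s: 22.88
position: [0.4333, -0.2409, 0.2336]
tool_rot: [[0.364, 0.931, -0.004], [0.931, -0.364, 0.003], [0.002, -0.005, -1.0]]
ft_force: [1.5, -1.5, -0.0]
grip_width: 0.0421
gripper_force: 0.0
```

>>> jog_arm:
  plan: "0 0 0 4.1 0 -0.5 130; 0 0 0 4.1 0 0 130; 0 0 0 4.1 0 0 130; 0 0 0 4.1 0 0 130; 0 0 0 0 0 0 130; 0 0 0 0 0 0 130"

```text
time_s: 23.38
position: [0.4937, -0.0867, 0.237]
tool_rot: [[0.36, 0.933, -0.003], [0.933, -0.36, 0.003], [0.001, -0.004, -1.0]]
ft_force: [0.5, -0.5, 0.1]
grip_width: 0.0415
gripper_force: 0.0
```

Run:
```python
from h import *
L=[]
s=env.observe(); print(s['time_s'],toch(s['position']),s['ft_force'])
for n in ['scene','side']:
    im=imaging.get_image(n)
    f=200/np.tan(np.radians(im['fov_y']/2));Tm=im['world_from_camera']
    v,u=np.mgrid[:400,:640]; d=im['depth']
    P=np.stack([(u-im['cx'])/f*d,(v-im['cy'])/f*d,d],-1)@Tm[:3,:3].T+Tm[:3,3]
    Q=(P-C)@CH*1000
    m=(d>0)&(abs(Q[...,0])<75)&(abs(Q[...,1])<80)&(Q[...,2]<125)&(Q[...,2]>70)
    q=Q[m]; A=np.column_stack([q[:,0],q[:,1],np.ones(len(q))]); print(n,len(q),np.linalg.lstsq(A,q[:,2],rcond=None)[0])
    o=models.tip_of(n,'knee_handle')
    if o:
        cam=toch(im['world_from_camera'][:3,3]); r=toch(ray(im,*o[0]['at'],d=1))-cam; print(o[0]['confidence'],cam+r*(-145-cam[1])/r[1])
    L.append(cv2.resize(im['pixels'][90:340,180:440],(390,375))[...,::-1])
cv2.imwrite('pics/e.png',np.hstack(L))
```

```text
23.3833 [-126.49371437  164.46891264  236.99508652] [ 0.53178528 -0.52894205  0.11146218]
scene 1876 [2.73727661e-03 2.40887716e-03 1.02849101e+02]
0.75 [  44.79629791 -145.           68.31736319]
side 1970 [2.80450468e-03 2.05714189e-04 1.00906823e+02]
0.91 [  42.33887526 -145.           70.66731226]
```

View pics/e.png

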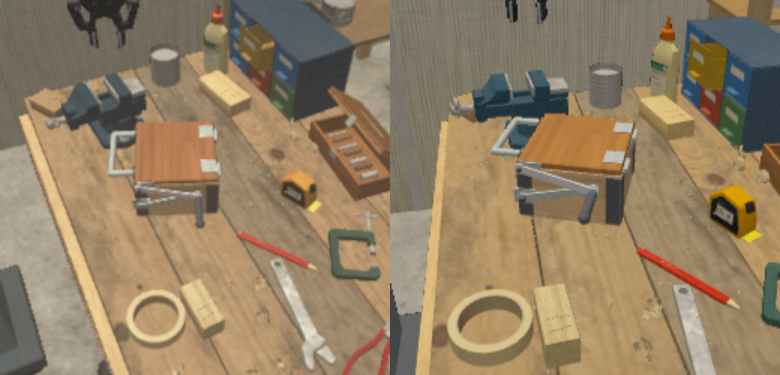

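The lid plane is level (slope 0.003) and at its starting height. The knee is back at its shut position, the block, tape and offcut look undisturbed, and the arm is clear.

```bash
python3 -c "
from rig import job
print(job.close_job())"
```

```text
the job is handed in; nothing more can be done
None
```

The job is done and handed in at about 23 s: I raised the lid, locked the stay on its stop, and the lid stood by itself with the hand off; I then broke the knee and lowered the lid by its bar until fully shut (the last push onto the rim read 30 N), with the things around undisturbed.

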